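# Hang the spice caddy on its two-pin stand

## Task

Pick up the empty white spice caddy and hang it on the stand: both holes of its rear flange over both upright pins at once, flange fully down on the black collars, caddy level with its open front towards the robot, and let go. The pins' place along the rail is not known exactly, so feel for them gently and never press hard (keep under 40 N). Leave everything else where it stands.

Things in the scene. Friction and masses are not known exactly. Their poses are not given: they have to be found in the camera images.
- caddy: White open-topped spice caddy, 0.22 to 0.39 kg, standing on the worktop: box 65 (x) x 150 (y) x 72 (z) mm, walls 4 mm, back wall 106 mm high with its outer face at x = +32.5 mm. Origin: centre of the box's underside; x to its back, y along its width, z up. Centre of mass about 20 mm in front of the back wall.
- caddy_grip (a point): Point to grasp in the caddy's pale wooden grip tab, which stands up from the middle of the back wall: 12 mm thick (caddy x, fingers close this way), 44 mm wide (y), free from 106 to 158 mm above the caddy's underside. The point is in mid-thickness, 18 mm below the tab's top. Caddy axes.
- caddy_holes (a point): Midpoint of the caddy's two holes, at the lower face of its flange (51.5 mm behind the caddy's origin, 100 mm up). The flange is 6 mm thick and runs backward from the back wall's top to 19 mm behind this point; round holes 11 mm across with chamfered rims, 110 mm apart along caddy y. Caddy axes.
- stand: Fixed stand: wooden foot, two steel posts and a top rail (165 mm high, 50 mm behind the pins) with a black pin carrier clamped on it, immovable, top 176 mm high. Origin: on the worktop under the middle of the rail, in the line of the pins; x to the back, y along the rail, z up; its front (-x) faces the robot. The hung caddy's back wall leans on the rest bar in front.
- rest_bar (a point): Middle of the stand's lower round bar along y, 12 mm thick, 110 mm above the worktop, 10.5 mm in front of the pins. The hung caddy's back wall lies in front of it with 2.5 mm play.
- rail_mark (a point): Reference point of the stand, at pin-tip height, in the line of the pins. The middle of the pin pair lies 6 to 42 mm from it towards stand +y (same x and height): a new place each time, not measured; find it by sight or by feel. Two upright steel pins, 9 mm thick, round tips 200 mm high, 110 mm apart along y; soft rubber collars 18 mm across, tops 26 mm below the tips. Stand axes.
- spice_jar_1: Bystander: spice jar with green lid, 46 x 46 x 106 mm; origin at its underside.
- spice_jar_2: Bystander: spice jar with dark brown lid, 41 x 41 x 105 mm; origin at its underside.
- spice_jar_3: Bystander: spice jar with green lid, 46 x 46 x 106 mm; origin at its underside.
- onion_1: Bystander: brown onion, 78 x 79 x 85 mm; origin at its underside.
- tin_2: Bystander: low green tin, 75 x 75 x 58 mm; origin at its underside.
- lemon_1: Bystander: yellow lemon, 78 x 55 x 56 mm; origin at its underside.

How it is judged:
By the outcome, as a careful person would: the job done as asked, in the order asked, and still so for the second after the job is handed in, with the robot touching nothing.
It also fails if it takes over 64 s, if anything falls off the work surface, if the arm or the gripper's body presses on something with over 40 N, if the wrist force passes 120 N, or if a joint passes its speed limit or range.

## Robot

A 7-joint arm with a two-finger parallel gripper is mounted at the origin on a cart in front of the work surface, level with it; the furniture and walls round the work are solid. World frame = base frame: x ahead of the robot, y to its left, z up, the work surface at z = 0. Lengths are in m, angles in rad, forces in N, time in s.
With the tool pointing down it reaches from about 0.4 to 0.875 m from the base axis. Payload 19.3 kg.
Tool frame: the origin (TCP) lies at the very end of the fingers, on their centre line; the grasp point (between the pads) lies bot.pinch_z behind it (bot.pinch_z is the distance from the TCP to the grasp point, in m); z points along the fingers, y is the line along which they close (so a half turn about z gives the same grasp; the last joint's range is limited). The gripper opens to 85 mm and grips with 20 to 120 N. Pads are 22 mm wide; open, the fingers measure 114 mm over their backs; the gripper's body (76 mm by 85 mm) begins 54 mm behind the grasp point. The pads swing forward as they close: fully open they stand 13 mm farther back than shut.
Start: joints at [1.101, 0.521, -0.036, 1.599, 0.021, 1.021, -0.113], TCP at [0.243, -0.576, 0.231] pointing down, gripper open.
Joint ranges: [-2.91, 2.91], [-0.3, 2.13], [-1.5, 1.42], [0.17, 2.43], [-1.26, 4.41], [0.16, 1.93], [-2.52, 2.52]. Speed limits (rad/s): [1.89, 1.89, 2.39, 2.39, 3.01, 3.01, 3.01].

## Interface

Orientations are given as [roll, pitch, yaw] about the fixed x, y, z axes, in that order (R = Rz(yaw) Ry(pitch) Rx(roll)).
In Python, from workcell import bot, grab_frame, ticket gives the robot as it stands.
- The arm moves only by the tool arm_command, never from a script. Its argument "commands" is a list of rows, each a list of 3 entries, a list of its own where there are three numbers: the shift along the world's x, y, z in mm, then the turn about the world's z in rad, then the gripper command: -1 is fully open, 1 is shut, values between are in proportion. In form: [[[tx, ty, tz], roll, fingers], ...]. A call has 1 to 20 rows; each row shifts and turns the commanded pose from where the row before left it; what a row does not reach is not made up. A row lasts 1/10 s, in which the tool goes at most 50 mm and 8.59 degrees, less where a joint would pass 70% of its speed; a pose out of reach is approached as far as the arm can. A call with a gripper value outside its range is refused whole. The fingers move at their own pace and stop on an object; "newtons" is the grip in N (left out, the last holds). Time passes only in rows, so rows that do not move let the fingers close. It gives the time, the measured TCP pose, the force, the opening and the grip force at its end, in the units of the state.
- bot.observe(): the state, without advancing time (a new reading comes with each control period).
- grab_frame(name): name is "side" or "top" or "wrist"; returns a dict with "image" (420x560x3 uint8, red, green, blue), "vertical_fov" (degrees; the focal length in pixels is half the picture's height over the tangent of half this angle, whatever the lens; pixels are square), "cx", "cy" (the principal point, pixels), "k1" (the pictures are not rectified: a ray, as slopes to the right and down, at radius r is drawn at 1 + k1 r^2 times it, then the intrinsics apply), "R" (3x3) and "t" (3): a world point X has camera coordinates R X + t. Camera axes: x right, y down, z forward; pixel columns grow to the right and rows downward; lengths in m; the calibration is good to about 2 mm. A picture is of the moment at which its call begins. There is no depth.
- ticket.job_done(): hands the job in; it is judged then, once.
The state is a dict: "clock": time; "qpos": joint angles; "qd": joint speeds; "joint_efforts": joint torques, N m; "position": TCP position; "tool_rot": TCP orientation; "force": force on the tool from outside, world axes, zero at the start; "moment": the same for the moment, N m; "grip_width": finger opening in m; "finger_force": force on a finger pad.
Only numpy, scipy, OpenCV 4.12 (cv2) and the standard library are available. Lean on these libraries where they do the work, as an engineer would, in place of code of your own. Each camera call takes 0.05 s, during which the arm holds its last target. There are 200 camera calls.

## Working session

There is one attempt and no reset: what is moved stays moved. The work goes in short steps, Python scripts to look and compute and a tool call to move; the robot and the scene stay as the last step left them, time stands still between calls to the robot, and variables do not carry over. Pictures are saved under pics/ and viewed, at most 10 in all, crops included, and the job is handed in when it is done.

Besides the shell and the picture viewer there is one more tool, called after "Call:" in YAML: its name, and indented under it one key for each argument. arm_command: Moves the arm, as the interface text tells. Its arguments: {"type":"object","properties":{"commands":{"type":"array"},"newtons":{"type":"number"}},"required":["commands"]}

```bash
mkdir -p pics
cat > h.py <<'E'
import numpy as np, cv2
from workcell import bot, grab_frame, ticket
def K(f):
    h=f["image"].shape[0]; fl=h/2/np.tan(np.radians(f["vertical_fov"])/2)
    return np.array([[fl,0,f["cx"]],[0,fl,f["cy"]],[0,0,1.]]), np.array([f["k1"],0,0,0.])
def ray(f,u,v):
    k,d=K(f); p=cv2.undistortPoints(np.array([[[u,v]]],float),k,d)[0,0]
    R=np.array(f["R"]);t=np.array(f["t"]); return -R.T@t, R.T@np.array([p[0],p[1],1])
def onplane(f,u,v,z):
    c,d=ray(f,u,v); return c+d*(z-c[2])/d[2]
def tri(f1,p1,f2,p2):
    c1,d1=ray(f1,*p1);c2,d2=ray(f2,*p2)
    s=np.linalg.lstsq(np.c_[d1,-d2],c2-c1,rcond=None)[0]
    a=c1+d1*s[0];b=c2+d2*s[1]; return (a+b)/2,np.linalg.norm(a-b)
def proj(f,X):
    k,d=K(f);R=np.array(f["R"]);t=np.array(f["t"])
    return cv2.projectPoints(np.array(X,float).reshape(-1,1,3),cv2.Rodrigues(R)[0],t,k,d)[0][:,0]
def save(f,n,box=None,s=1):
    im=f["image"][:,:,::-1]
    if box: im=im[box[1]:box[3],box[0]:box[2]]
    cv2.imwrite(f"pics/{n}.png",cv2.resize(im,None,fx=s,fy=s,interpolation=cv2.INTER_CUBIC))
def grab(n):
    f=grab_frame(n); import pickle; pickle.dump(f,open(f"{n}.pkl","wb")); return f
def load(n):
    import pickle; return pickle.load(open(f"{n}.pkl","rb"))
E
python3 - <<'E'
from h import *
print(bot.observe(), bot.pinch_z)
a=grab("top");b=grab("side")
for f in(a,b): print(f["vertical_fov"],f["k1"],-np.array(f["R"]).T@f["t"],f["R"])
im=np.vstack([a["image"],b["image"]])
save(a,"top1",s=1.4);save(b,"side1",s=1.4)
E
```

```text
{'clock': 0.0, 'qpos': array([ 1.10079587,  0.52200837, -0.03631923,  1.60000369,  0.02120692,
        1.02104261, -0.11276038]), 'qd': array([ 8.14367419e-04,  4.56000869e-04, -9.56197699e-05, -4.49259145e-04,
       -9.03002977e-04,  2.21011485e-03, -2.40733498e-04]), 'joint_efforts': array([ 7.18703286e-04, -9.27139950e+01,  1.98056437e+00, -3.69942927e+01,
        1.79323921e-02,  8.15765932e-03,  4.86713475e-05]), 'position': array([ 0.24310908, -0.57543423,  0.23073087]), 'tool_rot': array([-3.14051913e+00,  8.45967016e-05,  3.99826603e-01]), 'force': array([0.08673005, 0.70608341, 0.21322378]), 'moment': array([-0.02767213, -0.03853716,  0.0229504 ]), 'finger_force': 0.0, 'grip_width': 0.08550560096261703} 0.0187
57.15334543397735 -0.08039464623039258 [ 0.39288642 -0.00630043  1.0275166 ] [[-0.00530426 -0.99998455 -0.00166141]
 [-0.99579962  0.00543392 -0.09139801]
 [ 0.09140563  0.00116964 -0.99581306]]
55.19652422939377 -0.04825593900017845 [0.30381429 0.67015805 0.62223673] [[-0.97226307 -0.23319769 -0.01798201]
 [-0.11583395  0.54687943 -0.82915944]
 [ 0.20319206 -0.80407818 -0.55872289]]
```

View pics/top1.png

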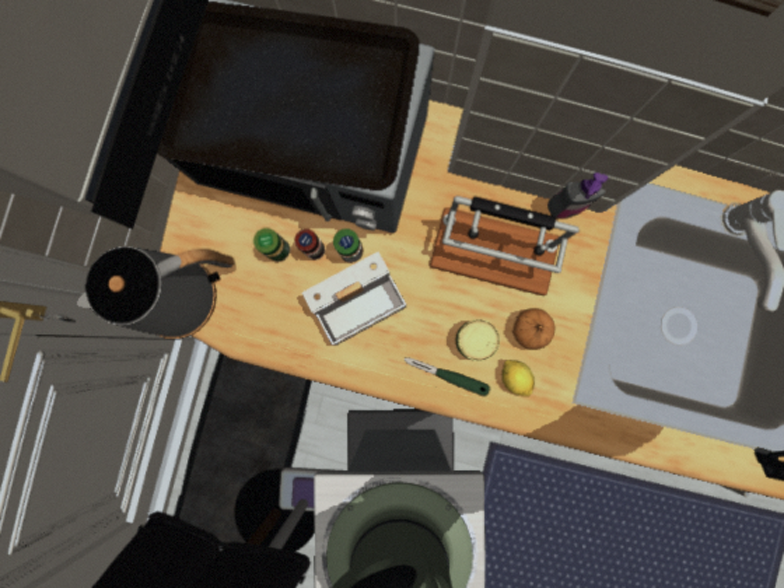

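View pics/side1.png

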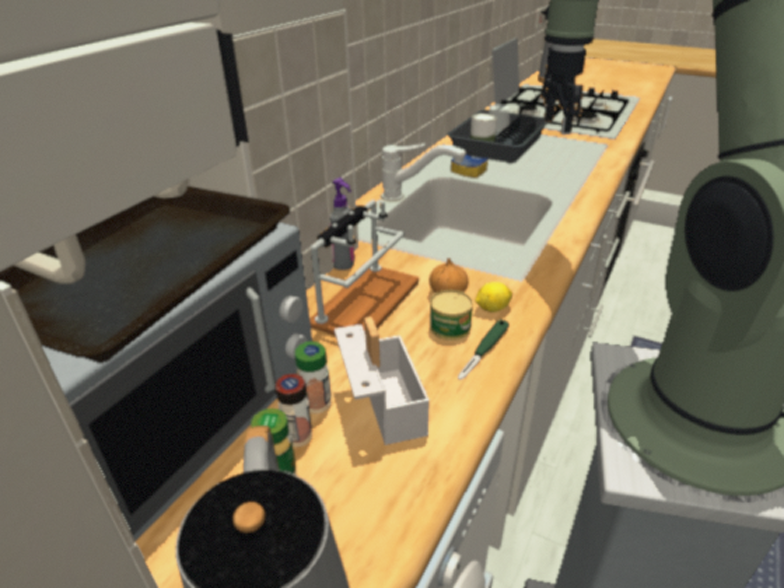

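Top view shows the caddy at about (352,300), yawed left, and the stand at about (508,245), yawed right, both in the 784-pixel-wide picture. The start pose is clear. I'll zoom in to pick out the features.

Run:
```python
from h import *
a=load("top")["image"][:,:,::-1];b=load("side")["image"][:,:,::-1]
r=lambda im,x,y,w,h:cv2.resize(im[y:y+h,x:x+w],(400,300),interpolation=cv2.INTER_CUBIC)
m=np.vstack([np.hstack([r(a,305,132,120,90),r(a,205,170,100,75)]),np.hstack([r(b,205,125,100,75),r(b,230,220,80,60)])])
cv2.imwrite("pics/m.png",m)
```

```text
(no output)
```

View pics/m.png

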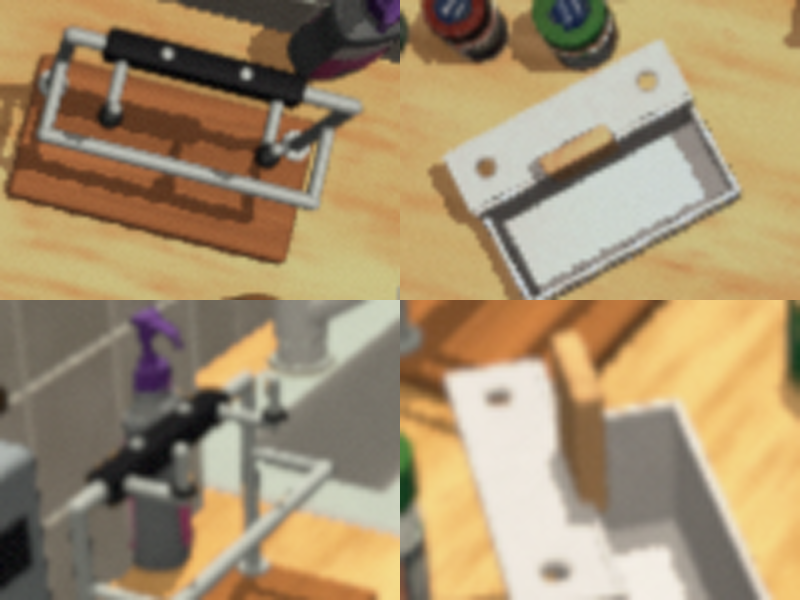

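The mosaic gives the holes at top (226.5,211.8) and (266.8,190.3), and at side (261,274) and (249.6,239.4). The collars are at top (338.3,166.8) and (384.8,178.5). The pin tips show in the side view at about (250.5,161) and (272.8,145).

Run:
```python
from h import *
a=load("top");b=load("side"); np.set_printoptions(precision=4,suppress=True)
hl,e1=tri(a,(226.5,211.75),b,(261,274.2)); hr,e2=tri(a,(266.75,190.25),b,(249.6,239.4))
print("holes tri",hl,e1,hr,e2)
HL=onplane(a,226.5,211.75,.106);HR=onplane(a,266.75,190.25,.106);print("plane",HL,HR,np.linalg.norm(HL-HR),onplane(b,261,274.2,.106),onplane(b,249.6,239.4,.106))
d=HL-HR;print("caddy yaw",np.arctan2(-d[0],d[1]))
CL=onplane(a,338.3,166.8,.174);CR=onplane(a,384.8,178.5,.174);print("coll",CL,CR,np.linalg.norm(CL-CR))
d=CL-CR;print("stand yaw",np.arctan2(-d[0],d[1]))
print("side tips",onplane(b,250.5,161.2,.2),onplane(b,272.8,145,.2),"coll",onplane(b,250.7,172,.174),onplane(b,273.2,153,.174))
y=np.arctan2(-d[0],d[1])
print("rail yaw from bar", )
p=onplane(a,305+45/3.333,132+133/3.333,.11);q=onplane(a,305+312/3.333,132+203/3.333,.11);g=p-q;print(p,q,np.arctan2(-g[0],g[1]),np.linalg.norm(g))
```

```text
holes tri [0.4757 0.1366 0.1027] 0.0003749836243631316 [0.5276 0.0394 0.1026] 0.0002065623721506459
plane [0.4756 0.1362 0.106 ] [0.5272 0.0393 0.106 ] 0.10977401137937182 [0.4744 0.1401 0.106 ] [0.526  0.0435 0.106 ]
caddy yaw 0.48897861650302643
coll [ 0.5698 -0.1252  0.174 ] [ 0.5428 -0.2299  0.174 ] 0.10809520190448434
stand yaw -0.25243622576199715
side tips [ 0.569  -0.1237  0.2   ] [ 0.5401 -0.2198  0.2   ] coll [ 0.5687 -0.1194  0.174 ] [ 0.5418 -0.228   0.174 ]
rail yaw from bar
[ 0.5707 -0.0859  0.11  ] [ 0.5187 -0.2793  0.11  ] -0.2626201827157827 0.20019318279006149
```

Run:
```python
from h import *
a=load("top");b=load("side"); np.set_printoptions(precision=4,suppress=True)
yaw=.489;u=np.array([np.cos(yaw),np.sin(yaw),0])
H=np.array([.5015,.0880,.1])
T=onplane(a,205+178/4,170+143/4,.158);print("tab top",T,(T-H)@u)
# wooden tab contour in top
im=a["image"][170:245,205:305];
print("side tab top", onplane(b,230+182/5,220+45/5,.158))
print("exp grip at -23:",H-.023*u)
```

```text
tab top [0.4843 0.0759 0.158 ] -0.02085921894227648
side tab top [0.4812 0.0684 0.158 ]
exp grip at -23: [0.4812 0.0772 0.1   ]
```

Call:
arm_command:
  commands:
    - [[10,10,30],0,-1]
    - [[30,40,20],0.1,-1]
    - [[30,40,20],0.14,-1]
    - [[30,40,10],0.14,-1]
    - [[30,40,0],0.14,-1]
    - [[30,40,0],0.14,-1]
    - [[30,40,0],0.14,-1]
    - [[20,40,0],0.14,-1]
    - [[20,45,0],0.14,-1]
    - [[5,45,0],0.14,-1]
    - [[0,45,0],0.14,-1]
    - [[0,45,0],0.14,-1]
    - [[0,45,0],0.14,-1]
    - [[0,45,0],0.02,-1]
    - [[0,45,0],0,-1]
    - [[0,30,0],0,-1]
    - [[0,15,0],0,-1]
    - [[0,0,0],0,-1]
  newtons: 40

```text
clock: 1.9
position: [0.4731, 0.0698, 0.3082]
tool_rot: [3.142, -0.001, 2.063]
force: [-0.4, -0.4, -0.4]
grip_width: 0.085
finger_force: 0.0
```

Call:
arm_command:
  commands:
    - [[9,7,-20],0,-1]
    - [[0,0,-30],0,-1]
    - [[0,0,0],0,-1]
    - [[0,0,0],0,-1]

```text
clock: 2.3
position: [0.4823, 0.0741, 0.2586]
tool_rot: [-3.141, -0.0, 2.059]
force: [0.6, -0.2, 0.5]
grip_width: 0.0854
finger_force: 0.0
```

Run:
```python
from h import *
f=grab("wrist");print(bot.observe()["position"],bot.observe()["tool_rot"]);save(f,"w1",s=1.4)
print(proj(f,[[.4812,.0772,.158],[.4756,.1362,.106],[.5272,.0393,.106]])*1.4)
```

```text
[0.4826782  0.07431599 0.25922755] [3.14121637e+00 2.31650505e-04 2.05908685e+00]
[[392.03838935 289.87112273]
 [425.56832496 192.63618158]
 [422.63117623 343.68280182]]
```

View pics/w1.png

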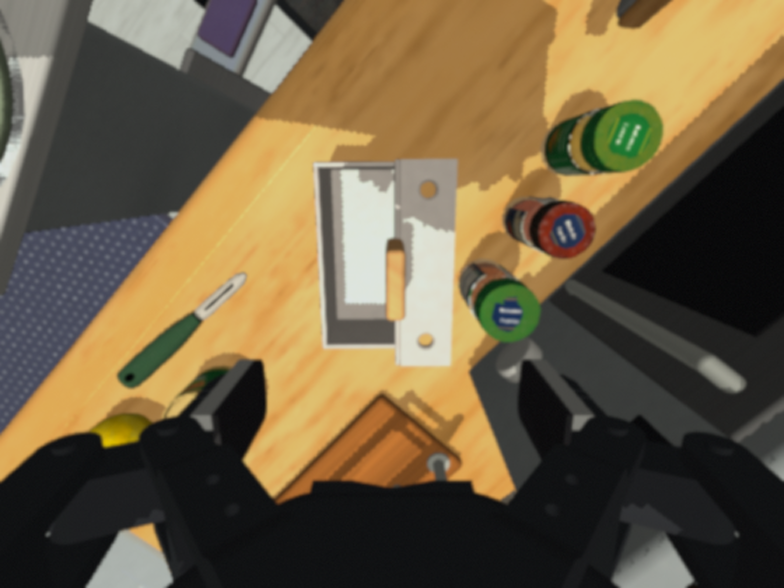

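Wrist view: holes at (428,189) and (426,340), tab top at about (396,285), with the gripper straddling it.

Run:
```python
from h import *
f=load("wrist"); np.set_printoptions(precision=4,suppress=True)
o=lambda u,v,z:onplane(f,u/1.4,v/1.4,z)
A=o(428,189,.106);B=o(426,340,.106);d=A-B
print(A,B,np.linalg.norm(d),np.arctan2(-d[0],d[1]),(A+B)/2, [o(396,v,.158) for v in(250,285,320)], -np.array(f["R"]).T@f["t"])
```

```text
[0.4759 0.1391 0.106 ] [0.528  0.0431 0.106 ] 0.10923163258818541 0.49722677984313646 [0.5019 0.0911 0.106 ] [array([0.472 , 0.0994, 0.158 ]), array([0.4819, 0.0809, 0.158 ]), array([0.4922, 0.0617, 0.158 ])] [0.452  0.1326 0.4001]
```

Call:
arm_command:
  commands:
    - [[0,5,-30],0.005,-1]
    - [[0,0,-35],0,-1]
    - [[0,0,-35],0,-1]
    - [[0,0,-25],0,-1]
    - [[0,0,-12],0,-1]
    - [[0,0,0],0,-1]
    - [[0,0,0],0,0.3]
    - [[0,0,0],0,1]
    - [[0,0,0],0,1]
    - [[0,0,0],0,1]
    - [[0,0,0],0,1]
    - [[0,0,0],0,1]
    - [[0,0,0],0,1]
    - [[0,0,0],0,1]
  newtons: 60

```text
clock: 3.75
position: [0.4824, 0.0797, 0.1216]
tool_rot: [-3.141, 0.0, 2.065]
force: [-1.0, -1.6, 9.7]
grip_width: 0.0112
finger_force: 59.0
```

Call:
arm_command:
  commands:
    - [[0,0,10],0,1]
    - [[0,0,30],0,1]
    - [[0,0,45],0,1]
    - [[0,0,45],0,1]
    - [[0,0,45],0,1]
    - [[0,0,35],0,1]
    - [[0,0,0],0,1]
    - [[0,0,0],0,1]

```text
clock: 4.55
position: [0.4822, 0.0797, 0.3315]
tool_rot: [3.141, 0.001, 2.065]
force: [0.7, -0.0, -3.4]
grip_width: 0.0111
finger_force: 59.1
```

Run:
```python
from h import *
np.set_printoptions(precision=4,suppress=True)
s=bot.observe();print(s["position"],s["tool_rot"],s["force"],s["grip_width"])
y=-.255;u=np.array([np.cos(y),np.sin(y)])
P=np.array([(.5698+.5428)/2,(-.1252-.2299)/2]);print("pins mid",P,"grip target",P-.022*u,"delta",P-.022*u-s["position"][:2])
f=grab("wrist");save(f,"w2",s=1.4)
```

```text
[0.4822 0.0797 0.3315] [3.141  0.0006 2.0647] [ 0.665  -0.0163 -3.3681] 0.01108828496030322
pins mid [ 0.5563 -0.1775] grip target [ 0.535 -0.172] delta [ 0.0528 -0.2517]
```

View pics/w2.png

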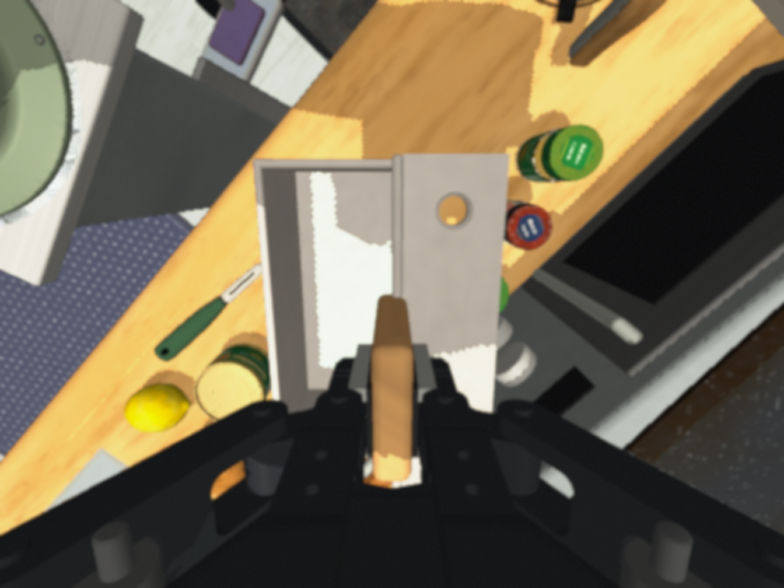

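The caddy is held. The left hole shows at (453,210), and the right hole is hidden by the gripper.

Run:
```python
from h import *
np.set_printoptions(precision=4,suppress=True)
f=load("wrist");y=2.0647-np.pi/2;u=np.array([np.cos(y),np.sin(y)]);v=np.array([-u[1],u[0]])
t=np.array([.4822,.0797])
for n,p,z in[("hole top",(453,210),.3159),("flange back edge a",(506,157),.3159),("edge b",(496,400),.3159),("wall front a",(391,175),.3159),("hole-low orig",(0,0),0)][:4]:
    q=onplane(f,p[0]/1.4,p[1]/1.4,z)[:2]-t;print(n,q@u,q@v)
# first wrist view estimates in tool frame
for H in((.4759,.1391),(.528,.0431),(.4756,.1362),(.5272,.0393)):
    q=np.array(H)-[.4824,.0797];print(q@u,q@v)
```

```text
hole top 0.022877144580540996 0.05547956813559858
flange back edge a 0.0408882395892831 0.07383198009216708
edge b 0.04359680579200838 -0.021901757063251637
wall front a 0.00016952784853674447 0.06780537354846439
0.022436379672650077 0.05538247797981502
0.02279945831254228 -0.05384333478393263
0.020797439746539758 0.05297127995422658
0.02029361393157793 -0.056809939566910876
```

Call:
arm_command:
  commands:
    - [[0,0,15],0,1]
    - [[5,-15,0],-0.05,1]
    - [[5,-25,0],-0.08,1]
    - [[5,-25,0],-0.08,1]
    - [[4,-25,0],-0.08,1]
    - [[4,-25,0],-0.08,1]
    - [[4,-25,0],-0.08,1]
    - [[4,-25,0],-0.08,1]
    - [[4,-25,0],-0.08,1]
    - [[4,-25,0],-0.08,1]
    - [[4,-20,0],-0.06,1]
    - [[4,-10,0],0,1]
    - [[0,-7,0],0,1]
    - [[0,0,0],0,1]
    - [[0,0,0],0,1]

```text
clock: 6.1
position: [0.5294, -0.1714, 0.3463]
tool_rot: [-3.141, -0.0, 1.316]
force: [-0.9, -1.1, -2.5]
grip_width: 0.0114
finger_force: 59.0
```

Run:
```python
from h import *
w=grab("wrist");s=grab("side")
r=lambda f,x,y,w,h:cv2.resize(f["image"][y:y+h,x:x+w,::-1],(400,600),interpolation=cv2.INTER_CUBIC)
cv2.imwrite("pics/m2.png",np.hstack([r(w,240,40,200,300),r(s,190,60,120,180)]))
```

```text
(no output)
```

View pics/m2.png

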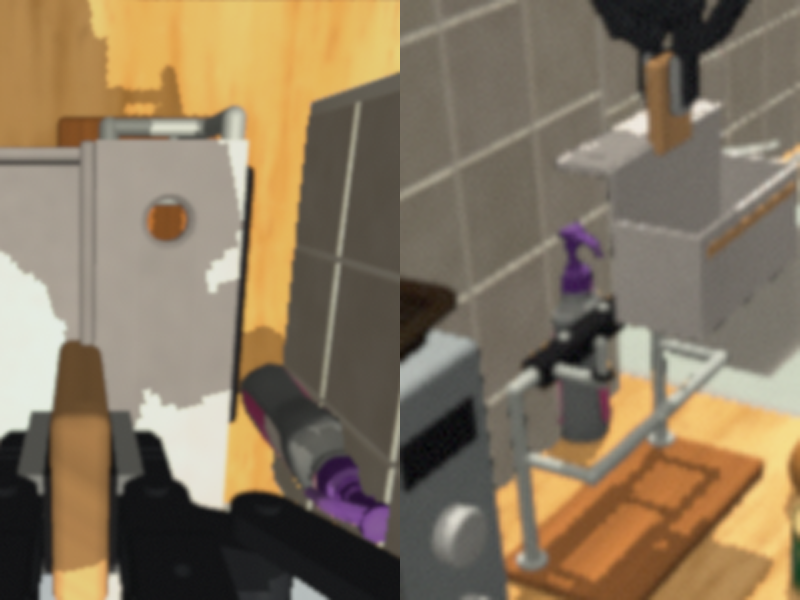

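Caddy hangs level above the stand, with its yaw matching the carrier. I'll lower it to just above the pin tips and look through the hole.

Call:
arm_command:
  commands:
    - [[3,1,-15],0,1]
    - [[2,0,-30],0,1]
    - [[0,0,-30],0,1]
    - [[0,0,-15],0,1]
    - [[0,0,-6],0,1]
    - [[0,0,0],0,1]
    - [[0,0,0],0,1]

```text
clock: 6.9
position: [0.5349, -0.1711, 0.2512]
tool_rot: [3.14, -0.0, 1.315]
force: [0.1, 0.2, -2.4]
grip_width: 0.0115
finger_force: 58.9
```

Run:
```python
from h import *
w=grab("wrist");s=grab("side");o=bot.observe();print(o["position"],o["tool_rot"],o["force"])
r=lambda f,x,y,w,h:cv2.resize(f["image"][y:y+h,x:x+w,::-1],(400,600),interpolation=cv2.INTER_CUBIC)
cv2.imwrite("pics/m3.png",np.hstack([r(w,280,100,80,120),r(s,210,110,80,120)]))
```

```text
[ 0.53480461 -0.17122609  0.25126739] [3.14005819e+00 1.14788647e-04 1.31481420e+00] [ 0.81748048 -0.01111802 -2.86832948]
```

View pics/m3.png

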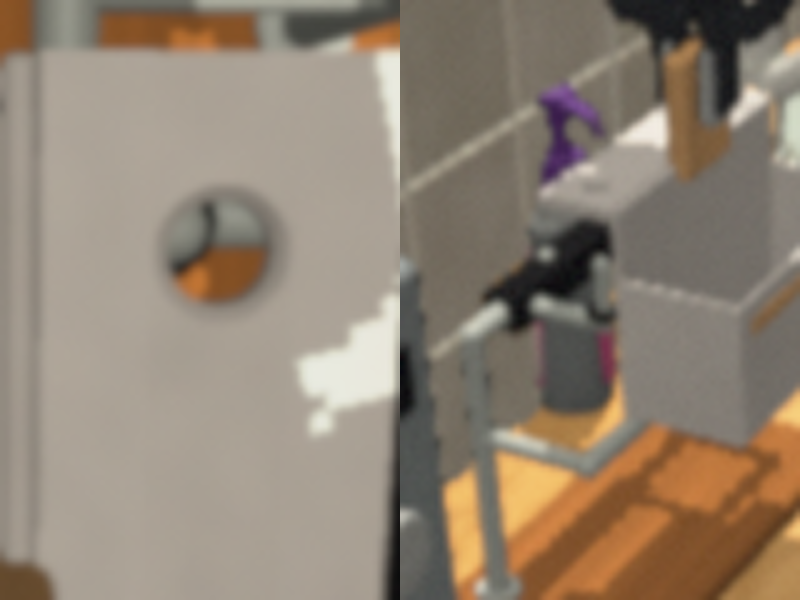

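Run:
```python
from h import *
f=load("wrist");im=f["image"]
g=im.astype(int)
print("brightness/ redness");
for v in range(136,163): print(v," ".join("%3d%s"%(g[v,u].mean(),"o" if g[v,u,0]-g[v,u,2]>40 else " ") for u in range(310,338)))
print(f["cx"],f["cy"])
```

```text
brightness/ redness
136 162  163  162  162  163  163  164  163  163  162  160  158  156  155  154  154  154  155  156  157  159  160  161  160  160  161  160  159 
137 162  162  162  162  163  163  163  162  160  156  151  145  142  139  139  138  139  140  142  147  151  156  158  160  160  160  160  160 
138 162  162  162  162  163  162  160  156  150  143  136  132  129  128  127  127  127  128  130  133  139  145  152  157  159  160  159  159 
139 162  162  162  163  161  158  152  145  137  130  122  118  118  122  125  125  125  123  123  124  127  133  141  149  155  158  159  160 
140 162  162  161  161  157  150  141  134  128  119  105   94   99  115  126  129  128  123  120  119  121  124  130  139  149  155  158  158 
141 162  161  161  157  150  140  133  128  123  113   90   71   83  113  130  136  135  132  127  120  117  118  122  128  139  149  156  158 
142 161  161  158  152  142  133  129  128  124  112   90   66   75  111  133  142  142  142  137  128  119  115  117  122  131  141  151  157 
143 161  159  153  144  136  132  131  130  126  117   98   74   72  104
[... 2143 characters left out ...]
07o  93o  85o  82o  82o  84o  85o  87o  90o  98  109  121  130  137  143  150  156  158 
159 161  160  157  152  147  142  137  131o 127o 120o 107o  96o  89o  88o  88o  90o  93o  97  103  114  124  131  137  144  150  155  158  159 
160 161  161  160  156  151  147  142  137  135  129o 119o 109o 104o 103  103  107  110  116  122  129  135  139  145  150  155  158  159  160 
161 161  160  160  159  156  152  147  143  140  137  132  129  126  124  125  127  129  132  135  138  141  146  151  156  158  159  159  160 
162 161  160  160  159  159  156  152  148  146  143  141  140  138  138  138  139  140  141  142  145  148  152  156  158  159  159  160  160 
279.7505305888094 210.7290623065561
```

Run:
```python
from h import *
from scipy.optimize import least_squares
np.set_printoptions(precision=4,suppress=True)
f=load("wrist");tcp=np.array([.5348,-.1712]);y=1.3148-np.pi/2;u=np.array([np.cos(y),np.sin(y)]);v=np.array([-u[1],u[0]])
def fit(pts,z,r=None):
    P=np.array([onplane(f,*p,z)[:2] for p in pts]);x0=P.mean(0)-tcp*0-np.array([0,0.0])
    if r: s=least_squares(lambda c:np.linalg.norm(P-c,axis=1)-r,x0+.003*(-v-u))
    else: s=least_squares(lambda c:np.linalg.norm(P-c[:2],axis=1)-c[2],[*x0,.005])
    return s.x,np.abs(s.fun).max(),s.x[:2]@u-tcp@u,s.x[:2]@v-tcp@v
out=[(323,141),(322.9,143),(323,145),(322.9,147),(320.8,150.3),(317.5,152.6),(316.2,153.8)]
inn=[(319.9,141),(320.1,143),(320.3,145),(320,147),(319.3,148.5),(318,150),(316,151),(314,152)]
for z in(.174,.18):print("collar",z,fit(out,z,.009),fit(out,z))
for z in(.2,.195,.19,.185):print("pin",z,fit(inn,z,.0045),fit(inn,z))
hol=[(311.5,147),(333.8,147),(322.5,137.5),(322.5,160.5)]
print("hole",fit(hol,.2357))
print("hole exp at .1: tool frame .0225,.055")
```

```text
collar 0.174 (array([ 0.5711, -0.1217]), np.float64(0.00039522292237813457), np.float64(0.02254684325529277), np.float64(0.05711488283029955)) (array([ 0.5726, -0.1231,  0.0071]), np.float64(0.00024171892413686353), np.float64(0.024389827944968245), np.float64(0.056128307126007596))
collar 0.18 (array([ 0.5704, -0.1211]), np.float64(0.0004037279348660071), np.float64(0.021702767900317), np.float64(0.05750160491177922)) (array([ 0.572 , -0.1226,  0.0069]), np.float64(0.00023508515100491897), np.float64(0.0237326741333177), np.float64(0.05641478526832912))
pin 0.2 (array([ 0.5701, -0.1216]), np.float64(0.00014495432678939425), np.float64(0.0216221800327292), np.float64(0.056977617873534205)) (array([ 0.57  , -0.1214,  0.0046]), np.float64(0.00015435778528048553), np.float64(0.02147878351193977), np.float64(0.05705005327009459))
pin 0.195 (array([ 0.5707, -0.122 ]), np.float64(0.0001828410424102424), np.float64(0.022294627788870258), np.float64(0.056666738553986976)) (array([ 0.5705, -0.1218,  0.0048]), np.float64(0.0001583644610210792), np.float64(0.02202476658747321), np.float64(0.05680302406842916))
pin 0.19 (array([ 0.5713, -0.1225]), np.float64(0.00022795757256168989), np.float64(0.022967605786084033), np.float64(0.0563556266409771)) (array([ 0.571 , -0.1222,  0.0049]), np.float64(0.00016237113676505818), np.float64(0.022570749663035294), np.float64(0.056555994866741274))
pin 0.185 (array([ 0.5719, -0.123 ]), np.float64(0.00027538510308836115), np.float64(0.02364105168023012), np.float64(0.05604431709631773)) (array([ 0.5714, -0.1226,  0.005 ]), np.float64(0.0001663778125027774), np.float64(0.023116732738708734), np.float64(0.056308965665002736))
hole (array([ 0.5709, -0.1223,  0.0058]), np.float64(1.068634180824684e-05), np.float64(0.022541999210219932), np.float64(0.056490932114466985))
hole exp at .1: tool frame .0225,.055
```

The left hole sits over the left pin to within 0.5 mm. I'll descend gently.

Call:
arm_command:
  commands:
    - [[0,0,-6],0,1]
    - [[0,0,-6],0,1]
    - [[0,0,-6],0,1]
    - [[0,0,-4],0,1]
    - [[0,0,0],0,1]

```text
clock: 7.5
position: [0.5341, -0.1711, 0.2275]
tool_rot: [-3.14, -0.0, 1.315]
force: [0.0, -0.6, -2.8]
grip_width: 0.0111
finger_force: 58.9
```

Call:
arm_command:
  commands:
    - [[0,0,-2],0,1]
    - [[0,0,-2],0,1]
    - [[0,0,-2],0,1]
    - [[0,0,-2],0,1]
    - [[0,0,0],0,1]

```text
clock: 8.0
position: [0.5343, -0.1712, 0.22]
tool_rot: [-3.141, -0.0, 1.315]
force: [0.3, -0.3, -3.1]
grip_width: 0.0118
finger_force: 59.0
```

Call:
arm_command:
  commands:
    - [[0,0,-1],0,1]
    - [[0,0,-1],0,1]
    - [[0,0,-1],0,1]
    - [[0,0,0],0,1]

```text
clock: 8.4
position: [0.5343, -0.1712, 0.2171]
tool_rot: [-3.141, -0.0, 1.315]
force: [-0.3, -0.2, -3.0]
grip_width: 0.0114
finger_force: 59.0
```

Call:
arm_command:
  commands:
    - [[0,0,-2],0,1]
    - [[0,0,-2],0,1]
    - [[0,0,-2],0,1]
    - [[0,0,0],0,1]

```text
clock: 8.8
position: [0.5342, -0.1712, 0.2109]
tool_rot: [-3.141, -0.0, 1.315]
force: [-0.6, -0.5, -2.6]
grip_width: 0.0116
finger_force: 59.0
```

Call:
arm_command:
  commands:
    - [[0,0,-2],0,1]
    - [[0,0,-2],0,1]
    - [[0,0,-2],0,1]
    - [[0,0,-2],0,1]
    - [[0,0,-2],0,1]
    - [[0,0,-1],0,1]
    - [[0,0,0],0,1]

```text
clock: 9.5
position: [0.5343, -0.1712, 0.2001]
tool_rot: [-3.141, -0.0, 1.315]
force: [-0.2, 0.0, -2.9]
grip_width: 0.0114
finger_force: 59.0
```

Call:
arm_command:
  commands:
    - [[0,0,-1],0,1]
    - [[0,0,-1],0,1]
    - [[0,0,0],0,1]

```text
clock: 9.8
position: [0.5343, -0.1712, 0.1981]
tool_rot: [-3.141, 0.0, 1.315]
force: [1.1, 0.7, -2.2]
grip_width: 0.0111
finger_force: 59.0
```

Call:
arm_command:
  commands:
    - [[0,0,-1],0,1]
    - [[0,0,-0.5],0,1]
    - [[0,0,0],0,1]

```text
clock: 10.1
position: [0.5343, -0.1712, 0.1966]
tool_rot: [-3.141, -0.0, 1.315]
force: [0.5, -0.4, -2.6]
grip_width: 0.0114
finger_force: 59.0
```

Call:
arm_command:
  commands:
    - [[0,0,-0.5],0,1]
    - [[0,0,-0.5],0,1]
    - [[0,0,0],0,1]

```text
clock: 10.4
position: [0.5344, -0.1712, 0.1957]
tool_rot: [-3.142, 0.0, 1.315]
force: [0.6, -0.3, -2.7]
grip_width: 0.0115
finger_force: 59.0
```

Call:
arm_command:
  commands:
    - [[0,0,-0.5],0,1]
    - [[0,0,-0.5],0,1]
    - [[0,0,0],0,1]

```text
clock: 10.7
position: [0.5344, -0.1713, 0.1956]
tool_rot: [3.141, 0.0, 1.315]
force: [-7.1, 2.3, 13.0]
grip_width: 0.0114
finger_force: 61.6
```

Call:
arm_command:
  commands:
    - [[0,0,-0.4],0,1]
    - [[0,0,-0.4],0,1]
    - [[0,0,0],0,1]

```text
clock: 11.0
position: [0.5344, -0.1712, 0.1955]
tool_rot: [3.141, 0.001, 1.315]
force: [-12.9, 2.0, 26.1]
grip_width: 0.0114
finger_force: 63.7
```

Run:
```python
from h import *
w=grab("wrist");s=grab("side")
r=lambda f,x,y,w,h:cv2.resize(f["image"][y:y+h,x:x+w,::-1],(400,600),interpolation=cv2.INTER_CUBIC)
cv2.imwrite("pics/m4.png",np.hstack([r(w,280,100,80,120),r(s,210,110,80,120)]))
```

```text
(no output)
```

View pics/m4.png

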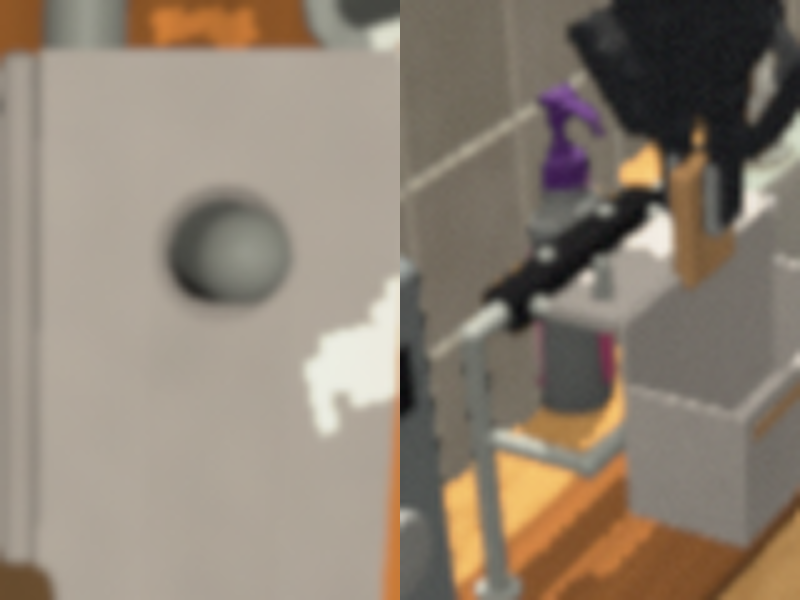

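The flange is on the collars, with the left pin standing up through its hole at about (230,250). I'll relieve the load, release and retreat.

Call:
arm_command:
  commands:
    - [[0,0,0.6],0,1]
    - [[0,0,0.6],0,1]
    - [[0,0,0],0,1]
    - [[0,0,0],0,0.6]
    - [[0,0,0],0,0.4]
    - [[0,0,0],0,0.2]
    - [[0,0,0],0,0.2]
    - [[0,0,0],0,0.2]
  newtons: 20

```text
clock: 11.9
position: [0.5344, -0.1712, 0.1951]
tool_rot: [-3.142, -0.0, 1.315]
force: [0.3, -0.4, 0.0]
grip_width: 0.0344
finger_force: 0.0
```

Call:
arm_command:
  commands:
    - [[0,0,5],0,0.2]
    - [[0,0,15],0,0.2]
    - [[0,0,25],0,0.2]
    - [[0,0,35],0,0.2]
    - [[0,0,40],0,0]
    - [[-20,0,20],0,0]
    - [[-40,0,0],0,0]
    - [[-40,0,0],0,0]
    - [[-20,0,0],0,0]
    - [[0,0,0],0,0]
    - [[0,0,0],0,0]

```text
clock: 13.0
position: [0.4146, -0.1713, 0.3358]
tool_rot: [3.14, 0.0, 1.314]
force: [0.5, 0.4, 0.3]
grip_width: 0.0424
finger_force: 0.0
```

Run:
```python
from h import *
w=grab("top");s=grab("side");print(bot.observe()["position"],bot.observe()["force"])
r=lambda f,x,y,w,h:cv2.resize(f["image"][y:y+h,x:x+w,::-1],(400,600),interpolation=cv2.INTER_CUBIC)
cv2.imwrite("pics/m5.png",np.hstack([r(w,310,110,100,150),r(s,210,110,100,150)]))
```

```text
[ 0.41507034 -0.17108777  0.33528126] [0.28916016 0.74969614 0.51960271]
```

View pics/m5.png

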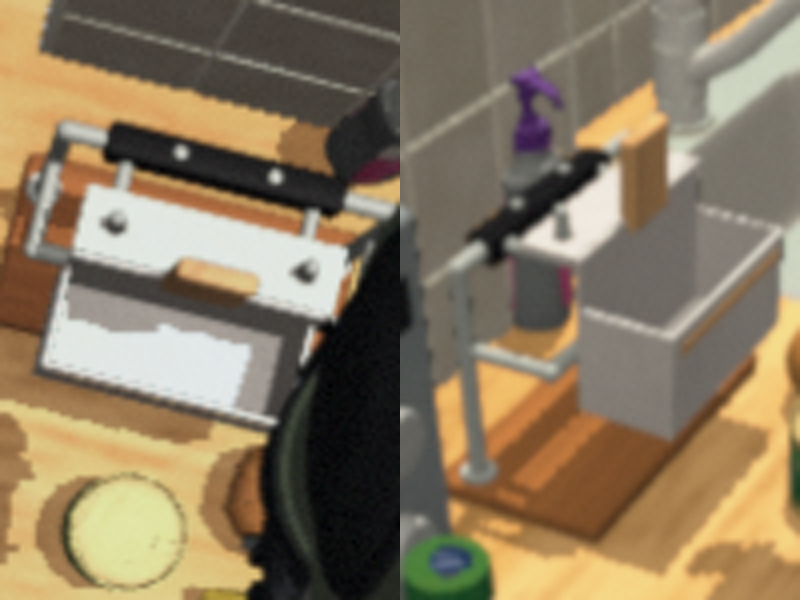

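Both pins stand up through the holes, at (115,222) and (307,270) in the top view. The caddy hangs level and the gripper is clear of it.

```bash
python3 -c "
from workcell import ticket; print(ticket.job_done())"
```

```text
the job is handed in; nothing more can be done
None
```

The caddy is hung on both pins, flange down on the collars, level with its open front towards the robot, and released; I handed the job in at about 13 s, with 26 N the highest wrist force I read.

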